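# Put the cargo case back in its push-to-open drawer

### The arm

A 6-joint arm with a two-finger parallel gripper is mounted at the origin on the work surface. World frame = base frame: x ahead of the robot, y to its left, z up, the work surface at z = 0. Lengths are in mm, angles in rad, forces in N, time in s.
With the tool pointing down it reaches from about 400 to 925 mm from the base axis. Payload 12.5 kg.
Tool frame: the origin (TCP) lies on the centre line of the jaws, within the pads' length; the fingertips stand 25 mm ahead of it and the grasp point (between the pads) lies 6 mm ahead of it (env.tip_extent is the distance from the TCP to the fingertips, in mm); x points along the fingers, z is the direction in which the jaws open and shut, and the axes are right-handed (so a half turn about x gives the same grasp; the last joint's range is limited). The gripper opens to 95 mm and grips with 3 to 60 N. Pads are 20 mm wide; open, the fingers measure 119 mm over their backs; the gripper's body (75 mm by 180 mm) begins 59 mm behind the grasp point.
Start: joints at [1.081, 0.491, 1.559, -0, 1.092, -0.106], TCP at [234.013, 579.553, 239.661] pointing down, gripper open.
Joint ranges: [-3.1, 3.1], [-0.84, 2.19], [0.05, 2.79], [-1.13, 4.28], [0.06, 2.93], [-2.69, 2.69]. Speed limits (rad/s): [2.22, 2.22, 2.79, 3.14, 3.14, 3.14].

### API

Orientations are given as [roll, pitch, yaw] about the fixed x, y, z axes, in that order (R = Rz(yaw) Ry(pitch) Rx(roll)).
In Python, from cell import env gives the robot as it stands.
- The arm moves only by the tool step_arm, never from a script. Its argument "rows" is a list of rows, each a list of 6 numbers: the shift along the tool's x, y, z in mm, then the turn, a rotation vector about the tool's x, y, z in rad. In form: [[x, y, z, wx, wy, wz], ...]. A call has 1 to 8 rows; each row shifts and turns the pose as measured when the row begins, along the tool's axes as they then stand; what a row does not reach is not made up. A row lasts 1/8 s, in which the tool goes at most 62.5 mm and 10.7 degrees, less where a joint would pass 70% of its speed; a pose out of reach is approached as far as the arm can. A call is refused whole if a number of a shift passes 62.5 or a number of a turn 0.188, either way. A call with a gripper value outside its range is refused whole. "grip" is the finger opening in mm, from 0 to 95.1, set as the call begins (left out, the last holds). The fingers move at their own pace and stop on an object; the grip force is fixed at half the most. Time passes only in rows, so rows that do not move let the fingers close. It gives the time, the measured TCP pose, the force and the opening at its end, in the units of the state.
- env.state(): the state, without advancing time (a new reading comes with each control period).
- env.read_camera(name): name is "side" or "top" or "wrist"; returns the picture (400x640x3 uint8, red, green, blue); there is no depth.
- env.get_calibration(name): a dict with "fx", "fy", "cx", "cy" (pixels), "pose" (4x4, takes a point from camera to world coordinates); the wrist camera has in their place "hand_eye" (4x4, takes a point from camera to tool coordinates, whose origin is the TCP and whose axes are the tool frame's). Camera axes: x right, y down, z forward; pixel columns grow to the right and rows downward; lengths in mm; the calibration is good to about 2 mm. A picture is of the moment at which its call begins: read the wrist's pose just before it. get_calibration takes no time and is no camera call.
- env.job_done(): hands the job in, once; it reports no verdict.
The state is a dict: "t": time; "joints": joint angles; "qvel": joint speeds; "tau": joint torques, N m; "eef_pos": TCP position; "tcp_rot": TCP orientation; "ft_force": force on the tool from outside, world axes, zero at the start; "moment": the same for the moment, N m; "opening": opening from 0.0 (shut) to 1.0 (fully open).
Only numpy, scipy, OpenCV 4.12 (cv2) and the standard library are available. Lean on these libraries where they do the work, as an engineer would, in place of code of your own. Each camera call takes 0.05 s, during which the arm holds its last target.

### The job

The little lime-green cargo case belongs in the drawer with the lime-green grip band: push that drawer's front in and let go so it springs open, lay the case inside right way up, then push the drawer shut until it catches and stays closed. Keep the white-banded drawer shut and leave the other things on the bench where they are.

Things in the scene. Friction and masses are not known exactly. Their poses are not given: they have to be found in the camera images.
- lime_drawer (a joint): opening in m of the lime-banded drawer: 0 to 0.002 latched shut, 0.110 fully out, -0.007 pushed in to its inner stop. Push-push latch, spring 4 N shut, 2 N open. Push the front in to the stop (5 to 10 N) and let go: it springs out in about 1 s, held back by anything in its way. Once out over 40 mm, push it in to the stop and let go: it catches. A shorter push will not trip it.
- white_drawer (a joint): opening of the white-banded drawer in m, the same mechanism; latched at 0 to 0.002, to stay shut
- lime_unit: blue frame of the lime-banded drawer, fixed, 150 mm wide (y), 190 mm deep (x), 72 mm high; origin at the centre of its underside, 70 mm above the bench; the drawer comes out along -x. It and the white-banded unit stand side by side, 155 mm apart, on a blue base unit 310 mm wide, 190 mm deep and 70 mm high, whose grey-banded wide drawer is fixed. Which unit stands on which side varies.
- lime_band (a point): centre of the outer face of the lime-green grip band along the top of the drawer's front, the place to push; moves with the drawer, slides along x: +x in, -x out; y along the front, z up. A flat upright face 146 mm wide, 26 mm tall, 126 mm above the bench; the blue frame's top is 16 mm higher. Shut, it stands 24.5 mm in front of the frame.
- white_band (a point): the same point on the white-banded drawer
- lime_floor (a point): centre of the inner floor of the lime-banded drawer's front compartment, 85 mm above the bench; axes as lime_band; moves with the drawer. Compartment: x from -61 to +62 mm, y -65 to +65 mm about this point, walls 47 mm high, front 54 mm. Fully open, x from -61 to +57 mm is free from above, the rest is under the blue frame, which leaves 53 mm of height over the floor.
- lime_case_center (a point): centre of the lime-green ribbed hard case, a block 110 mm long (x), 44 mm wide (y), 40 mm high (z), about 0.12 kg, lying lid up on the bench; z points up through the lid. Grip it across its 44 mm width.
- black_case_center (a point): centre of a black ribbed hard case 120 x 50 x 42 mm (x, y, z), loose on the bench, to be left alone
- wheel: spare wheel with a black tyre lying flat, 112 mm in diameter, 45 mm high; origin at the centre of its underside; to be left alone
- driver: screwdriver with an orange handle, 180 mm long, lying along its x axis; to be left alone
- wrench: steel spanner, 150 mm long, lying along its x axis; to be left alone
- oil: small upright white oil bottle, 38 mm in diameter, 100 mm high; origin at its underside; to be left alone
- motor: upright steel motor can, 36 mm in diameter, 50 mm high plus a 14 mm shaft; origin at its underside; to be left alone

How it is judged (in metres and radians):
On the way, in this order (a step that is already met when the one before it is completed fails the run):
1. the lime-banded drawer has sprung open (value of joint lime_drawer above 0.095 m), for 0.2 s.
2. the lime-green case lies right way up in the open drawer, let go (value of joint lime_drawer above 0.05 m and x of lime_case_center in the frame of lime_floor between -0.062 and 0.062 m and y of lime_case_center in the frame of lime_floor between -0.065 and 0.065 m and z of lime_case_center in the frame of lime_floor between 0.01 and 0.027 m and angle between lime_case_center's own z axis and vertical below 0.2 rad and contact force between the fingers and lime_case below 0.1 N), for 0.2 s.
At the end, for the whole second after the job is handed in: The lime-banded drawer is latched shut (reading between -3 and 4 mm) with the lime-green case at rest in its front compartment, lying on the floor (within 7 mm) right way up (within 0.2 rad); the white-banded drawer is shut (within 4 mm) (value of joint lime_drawer between -0.003 and 0.004 m and value of joint white_drawer below 0.004 m and x of lime_case_center in the frame of lime_floor between -0.062 and 0.062 m and y of lime_case_center in the frame of lime_floor between -0.065 and 0.065 m and z of lime_case_center in the frame of lime_floor between 0.01 and 0.027 m and angle between lime_case_center's own z axis and vertical below 0.2 rad and linear speed of lime_case below 0.02 m/s); the robot touches nothing.
It fails at once if the white-banded drawer came open (value of joint white_drawer above 0.01 m).
It fails at once if another thing on the bench was moved by more than 30 mm (distance of any of black_case_center, wheel, driver, wrench, oil, motor from where it was at the start of the episode above 0.03 m).
It also fails if it takes over 72 s, if anything falls off the work surface, if the arm or the gripper's body presses on something with over 40 N, if the wrist force passes 120 N, or if a joint passes its speed limit or range.

## Working session

There is one attempt and no reset: what is moved stays moved. The work goes in short steps, Python scripts to look and compute and a tool call to move; the robot and the scene stay as the last step left them, time stands still between calls to the robot, and variables do not carry over. Pictures are saved under pics/ and viewed, and the job is handed in when it is done.

Besides the shell and the picture viewer there is one more tool, called after "Call:" as name(argument=value, ...), one argument or row to a line, values as JSON. step_arm: Moves the arm, as the interface text tells. Its arguments: {"type":"object","properties":{"rows":{"type":"array","items":{"type":"array","items":{"type":"number"}}},"grip":{"type":"number"}},"required":["rows"]}

```bash
mkdir -p pics; ls; python3 - <<'E'
from cell import env
import cv2, numpy as np
print(env.state())
for n in ("top","side","wrist"):
    im=env.read_camera(n); cv2.imwrite(f"pics/{n}0.png",im[:,:,::-1])
    c=env.get_calibration(n); print(n,{k:np.round(v,3).tolist() for k,v in c.items()})
E
```

```text
pics
{'t': 0.0, 'joints': array([ 1.08140759e+00,  4.91586160e-01,  1.55947998e+00, -2.27574566e-05,
        1.09170681e+00, -1.05604237e-01]), 'qvel': array([-0.00230433,  0.00091962,  0.0008889 ,  0.00019948,  0.00021258,
       -0.00012604]), 'tau': array([-9.28051086e-04, -6.12622690e+01, -2.58183485e+01,  6.92748372e-02,
        4.82683978e-02, -1.39406397e-04]), 'eef_pos': array([233.89667181, 579.33381188, 239.03469763]), 'tcp_rot': array([ 3.05308659,  1.56961586, -2.04307638]), 'ft_force': array([ 0.56949167, -0.3476486 , -0.05137635]), 'moment': array([ 0.00555461, -0.03047199,  0.00294895]), 'opening': 0.9988713856060512}
top {'fx': 437.174, 'fy': 437.174, 'cx': 317.072, 'cy': 198.169, 'pose': [[-0.004, -0.998, 0.066, 469.896], [-1.0, 0.003, -0.01, 69.414], [0.009, -0.066, -0.998, 1247.051], [0.0, 0.0, 0.0, 1.0]]}
side {'fx': 404.291, 'fy': 404.291, 'cx': 323.385, 'cy': 199.348, 'pose': [[0.995, -0.076, 0.057, 508.326], [-0.092, -0.628, 0.773, -709.469], [-0.024, -0.775, -0.632, 727.638], [0.0, 0.0, 0.0, 1.0]]}
wrist {'fx': 345.798, 'fy': 345.798, 'cx': 318.335, 'cy': 203.848, 'hand_eye': [[0.0, -0.241, 0.971, -144.093], [-0.0, -0.971, -0.241, 68.706], [1.0, -0.0, -0.0, -0.716], [0.0, 0.0, 0.0, 1.0]]}
```

View pics/top0.png

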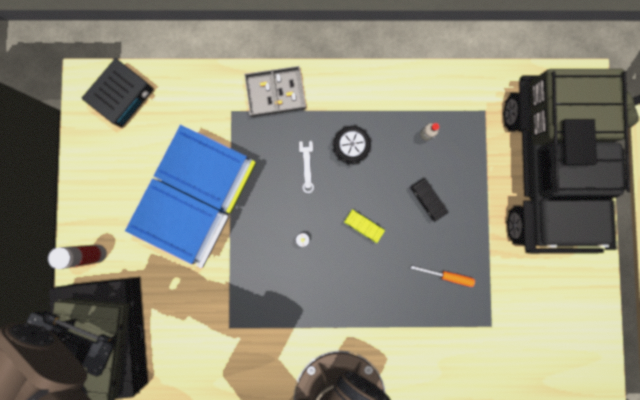

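View pics/side0.png

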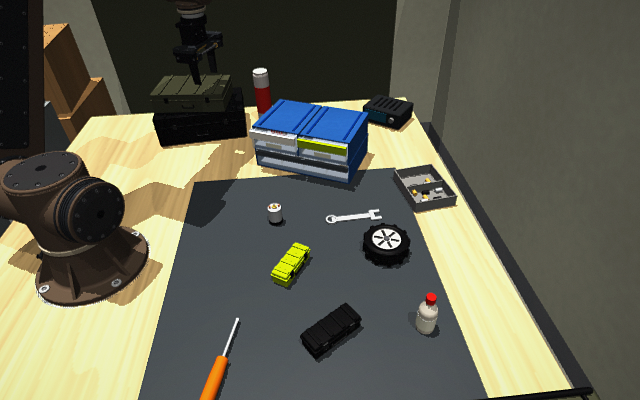

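The top view shows the lime-banded unit as the upper (far, larger x) one, with its band at about (240,186). The lime case is at about (364,226) and the motor at (303,240). I'll enlarge these to measure them.

```bash
python3 - <<'E'
import cv2
im=cv2.imread("pics/top0.png")
cv2.imwrite("pics/t_unit.png",cv2.resize(im[115:275,115:275],None,fx=3.75,fy=3.75,interpolation=cv2.INTER_CUBIC))
cv2.imwrite("pics/t_case.png",cv2.resize(im[180:270,280:400],None,fx=6,fy=6,interpolation=cv2.INTER_CUBIC))
im=cv2.imread("pics/side0.png")
cv2.imwrite("pics/s_unit.png",cv2.resize(im[90:190,240:380],None,fx=5.5,fy=5.5,interpolation=cv2.INTER_CUBIC))
E
```

```text
(no output)
```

View pics/t_unit.png

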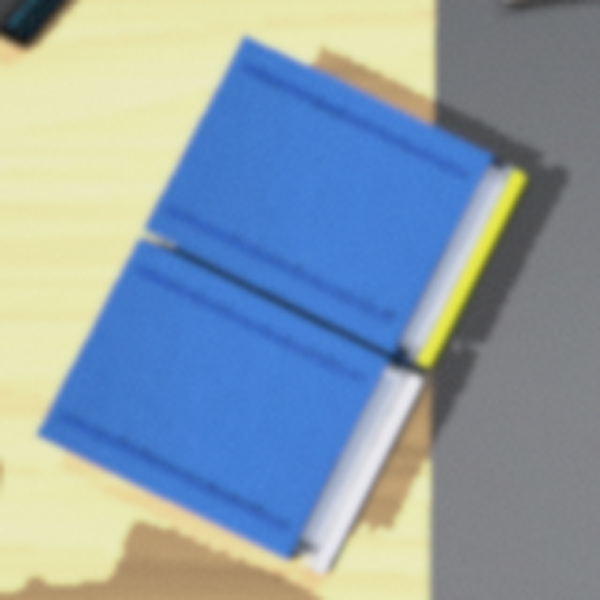

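View pics/t_case.png

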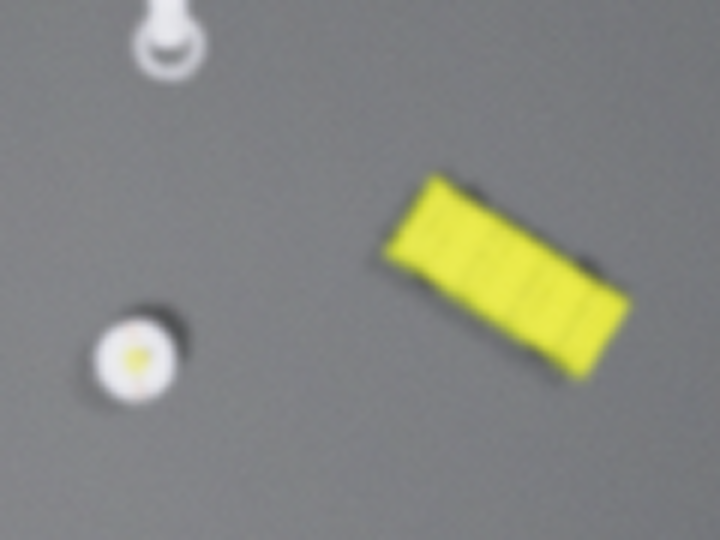

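View pics/s_unit.png

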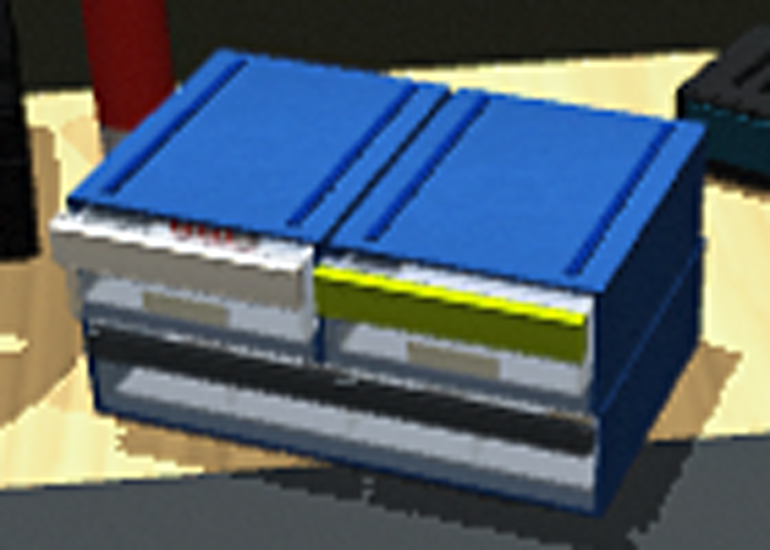

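```bash
cat > h.py <<'E'
import numpy as np
from cell import env
def ray(cam,u,v,z,pose=None):
    c=env.get_calibration(cam)
    P=np.array(c["pose"]) if pose is None else pose
    d=P[:3,:3]@np.array([(u-c["cx"])/c["fx"],(v-c["cy"])/c["fy"],1]); o=P[:3,3]
    return o+d*(z-o[2])/d[2]
def proj(cam,p,pose=None):
    c=env.get_calibration(cam); P=np.array(c["pose"]) if pose is None else pose
    q=P[:3,:3].T@(np.array(p)-P[:3,3]); return c["fx"]*q[0]/q[2]+c["cx"],c["fy"]*q[1]/q[2]+c["cy"]
E
python3 - <<'E'
from h import *
np.set_printoptions(precision=1,suppress=True)
def many(pts,s,ox,oy,z): return np.array([ray("top",ox+u/s,oy+v/s,z)[:2] for u,v in pts])
def rep(n,C,p):
    e=[C[(i+1)%4]-C[i] for i in range(4)]
    print(n,C.tolist(),"ctr",C.mean(0),"len",[float(np.hypot(*x)) for x in e],"ang",[float(np.arctan2(x[1],x[0])) for x in e])
rep("lime",many([(247,38),(493,157),(400,352),(148,232)],3.75,115,115,142),0)
rep("white",many([(140,240),(385,365),(293,557),(40,433)],3.75,115,115,142),0)
B=many([(527,172),(430,367)],3.75,115,115,139);print("band",B,B.mean(0),np.hypot(*(B[1]-B[0])))
rep("case",many([(434,172),(632,302),(585,382),(385,255)],6,280,180,40),0)
print("motor",many([(136,360)],6,280,180,50))
print("wrench",many([(170,42)],6,280,180,5), many([(185-0,0)],1,0,0,0)[:0])
# side check of band: corners in crop
for p in [(318,272),(586,320)]: print(ray("side",240+p[0]/5.5,90+p[1]/5.5,139))
E
```

```text
lime [[731.1820444186158, 405.87883741429], [649.0513222398497, 238.02073356160423], [516.8256088402832, 299.62181947626294], [598.5067407746058, 470.3277691016157]] ctr [623.9 353.5] len [186.87375030919858, 145.870946627111, 189.24145568972375, 147.5005118386639] ang [-2.025836547741773, 2.705613099672007, 1.124504116891789, -0.4521943634663652]
white [[593.0909019741921, 475.597734116714], [508.1102633894448, 309.599204337646], [380.21906777907304, 369.41974006838336], [463.3927469852501, 539.5875612396575]] ctr [486.2 423.6] len [186.48651646455184, 141.1901356673433, 189.4068327037617, 144.62471912767822] ang [-2.0439471493105783, 2.704079927989491, 1.1161694380851561, -0.45833357611672954]
band [[639.2 215.3]
 [506.8 279.9]] [573.  247.6] 147.36341414009215
case [[520.464926890352, -39.677161811143876], [460.3630683888393, -130.20933980340993], [423.85630686174915, -108.10147522434828], [482.3593799140326, -16.779257340683202]] ctr [471.8 -73.7] len [108.66604183165593, 42.67905005318133, 108.45440072100538, 44.4561215076487] ang [-2.1568622814264247, 2.597078307786195, 1.0010416029558924, -0.5410864257848568]
motor [[435.   97.5]]
wrench [[584.2  82.2]] []
[514.  286.1 139. ]
[643.9 222.6 139. ]
```

```bash
cat >> h.py <<'E'
from scipy.spatial.transform import Rotation as Ro
def T():
    s=env.state(); R=Ro.from_euler("xyz",s["tcp_rot"]).as_matrix(); return s,np.array(s["eef_pos"]),R
def plan(p,zdir=None):
    "shift in tool axes to reach p; rotation vector to point tool down with tool z along zdir (deg angle)"
    s,o,R=T(); print("t",round(s["t"],2),"pos",o.round(1),"F",s["ft_force"].round(1),"open",round(s["opening"]*95.1,1))
    print("shift tool",(R.T@(np.array(p)-o)).round(1))
    if zdir is not None:
        for a in (zdir,zdir+np.pi):
            x=np.array([0,0,-1.]);z=np.array([np.cos(a),np.sin(a),0]);G=np.c_[x,np.cross(z,x),z]
            print("rotvec",Ro.from_matrix(R.T@G).as_rotvec().round(3), "G shift",(G.T@(np.array(p)-o)).round(1))
    print("joints",np.round(s["joints"],2))
E
python3 - <<'E'
from h import *
_,o,R=T(); print(R.round(3))
d=np.array([np.cos(1.117),np.sin(1.117)]); b=np.array([573,247.6])
p=b-40*d; print(p)
plan([*p,240],1.117+np.pi/2)
plan([*p,240],1.117)
E
```

```text
[[-0.    -0.927  0.374]
 [-0.001  0.374  0.927]
 [-1.     0.    -0.001]]
[555.46476868 211.64842615]
t 0.15 pos [233.9 579.4 239.2] F [-1.1  0.4  0.2] open 95.0
shift tool [  -0.7 -435.8 -220.6]
rotvec [-1.501e+00 -1.000e-03 -1.000e-03] G shift [  -0.8  189.6 -450.2]
rotvec [ 1.641e+00 -1.000e-03  1.000e-03] G shift [  -0.8 -189.6  450.2]
joints [ 1.08  0.49  1.56  0.    1.09 -0.11]
t 0.15 pos [233.9 579.4 239.2] F [-1.1  0.4  0.2] open 95.0
shift tool [  -0.7 -435.8 -220.6]
rotvec [ 0.07  -0.001 -0.   ] G shift [  -0.8 -450.2 -189.6]
rotvec [-3.072e+00  0.000e+00 -1.000e-03] G shift [ -0.8 450.2 189.6]
joints [ 1.08  0.49  1.56  0.    1.09 -0.11]
```

Call:
step_arm(
  rows=[
    [0,0,0,0.07,0,0],
    [0,-56,-27,0,0,0],
    [0,-56,-27,0,0,0],
    [0,-56,-27,0,0,0],
    [0,-56,-27,0,0,0],
    [0,-56,-27,0,0,0],
    [0,-56,-27,0,0,0],
    [0,-56,-27,0,0,0],
  ],
  grip=0,
)

```text
t: 1.15
eef_pos: [504.0, 235.5, 237.8]
tcp_rot: [2.939, 1.569, -2.222]
ft_force: [0.7, 0.3, -0.1]
opening: 0.217
```

```bash
python3 - <<'E'
from h import *
import cv2
plan([555.5,211.6,140],1.117)
cv2.imwrite("pics/w1.png",env.read_camera("wrist")[:,:,::-1])
E
```

```text
t 1.15 pos [504.  235.5 237.8] F [ 0.7  0.3 -0.1] open 20.6
shift tool [ 97.8 -56.7   1. ]
rotvec [ 0.005 -0.002 -0.   ] G shift [ 97.8 -56.7   1.1]
rotvec [-3.137e+00  1.000e-03 -3.000e-03] G shift [97.8 56.7 -1.1]
joints [ 0.32  0.4   1.73 -0.    1.02 -0.8 ]
```

View pics/w1.png

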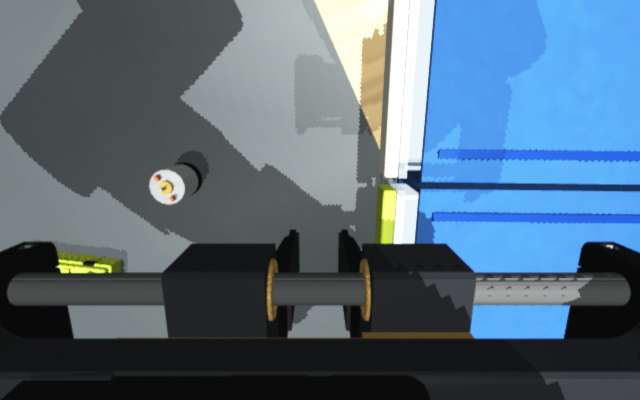

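The wrist view shows the band's outer edge at column ~379 and the drawer edges vertical, so the orientation is aligned. I'll check the band position from here.

```bash
python3 - <<'E'
from h import *
s,o,R=T(); M=np.eye(4);M[:3,:3]=R;M[:3,3]=o
W=M@np.array(env.get_calibration("wrist")["hand_eye"])
d=np.array([np.cos(1.117),np.sin(1.117)])
for uv,z in [((379,190),139),((379,240),139),((419,180),142),((426,60),142)]:
    p=ray("wrist",*uv,z,pose=W); print(p.round(1),"along d",(p[:2]@d).round(1))
print("top band along d",np.array([573,247.6])@d,"tcp",o[:2]@d)
E
```

```text
[509.8 276.9 139. ] along d 472.3
[544.6 261.8 139. ] along d 474.0
[514.7 304.8 142. ] along d 499.6
[443.5 338.2 142. ] along d 498.4
top band along d 473.73243080548934 tcp 430.02671703163435
```

Call:
step_arm(
  rows=[
    [0,-30,0,0.005,0,0],
    [0,-27,0,0,0,0],
    [40,0,0,0,0,0],
    [40,0,0,0,0,0],
    [17,0,0,0,0,0],
    [0,0,0,0,0,0],
  ],
  grip=0,
)

```text
t: 1.95
eef_pos: [562.2, 201.4, 137.2]
tcp_rot: [-2.826, 1.568, -1.718]
ft_force: [0.4, 0.1, 0.1]
opening: 0.003
```

Call:
step_arm(
  rows=[
    [0,0,15,0,0,0],
    [0,0,12,0,0,0],
    [0,0,3,0,0,0],
    [0,0,0,0,0,0],
  ],
)

```text
t: 2.45
eef_pos: [577.5, 231.2, 139.7]
tcp_rot: [-1.665, 1.567, -0.556]
ft_force: [-0.9, -0.2, -0.3]
opening: 0.0
```

Call:
step_arm(
  rows=[
    [0,0,4,0,0,0],
    [0,0,0,0,0,0],
  ],
)

```text
t: 2.7
eef_pos: [579.3, 234.9, 140.1]
tcp_rot: [-1.612, 1.567, -0.503]
ft_force: [0.5, 0.5, 0.2]
opening: 0.006
```

Call:
step_arm(
  rows=[
    [0,0,3,0,0,0],
    [0,0,0,0,0,0],
  ],
)

```text
t: 2.95
eef_pos: [580.7, 237.6, 140.1]
tcp_rot: [-1.632, 1.567, -0.523]
ft_force: [-0.5, 0.4, 1.4]
opening: 0.005
```

Call:
step_arm(
  rows=[
    [0,0,3,0,0,0],
    [0,0,0,0,0,0],
  ],
)

```text
t: 3.2
eef_pos: [581.8, 239.8, 140.0]
tcp_rot: [-2.029, 1.567, -0.92]
ft_force: [-2.1, -2.8, 1.9]
opening: 0.007
```

Call:
step_arm(
  rows=[
    [0,0,5,0,0,0],
  ],
)

```text
t: 3.32
eef_pos: [583.8, 243.7, 140.0]
tcp_rot: [-2.311, 1.567, -1.202]
ft_force: [-2.1, -4.9, 2.2]
opening: 0.005
```

Call:
step_arm(
  rows=[
    [0,0,4,0,0,0],
  ],
)

```text
t: 3.45
eef_pos: [585.3, 246.8, 140.0]
tcp_rot: [-2.619, 1.566, -1.51]
ft_force: [-7.4, -18.2, 6.4]
opening: 0.004
```

Call:
step_arm(
  rows=[
    [0,0,3,0,0,0],
  ],
)

```text
t: 3.58
eef_pos: [585.4, 247.0, 140.0]
tcp_rot: [-3.063, 1.56, -1.954]
ft_force: [-10.2, -26.9, 13.1]
opening: 0.007
```

At the stop, with about 29 N. Backing off so it can spring out.

Call:
step_arm(
  rows=[
    [0,0,-30,0,0,0],
    [0,0,-50,0,0,0],
    [0,0,-50,0,0,0],
    [0,0,-40,0,0,0],
    [-40,0,0,0,0,0],
    [-60,0,0,0,0,0],
    [-60,0,0,0,0,0],
    [0,0,0,0,0,0],
  ],
  grip=80,
)

```text
t: 4.58
eef_pos: [509.1, 92.9, 306.7]
tcp_rot: [-2.64, 1.563, -1.533]
ft_force: [-0.3, 0.2, -0.7]
opening: 0.79
```

```bash
python3 - <<'E'
from h import *
import cv2
plan([471.8,-73.7,150],-0.541)
im=env.read_camera("top"); cv2.imwrite("pics/t1.png",cv2.resize(im[100:300,100:400,::-1],None,fx=2.6,fy=2.6,interpolation=cv2.INTER_CUBIC))
E
```

```text
t 4.58 pos [509.1  92.9 306.7] F [-0.3  0.2 -0.7] open 75.2
shift tool [ 157.9  -40.5 -164.7]
rotvec [ 1.649 -0.002  0.008] G shift [ 156.7 -162.    53.8]
rotvec [-1.493 -0.008 -0.002] G shift [156.7 162.  -53.8]
joints [ 0.06  0.27  1.72 -0.01  1.15 -1.05]
```

View pics/t1.png

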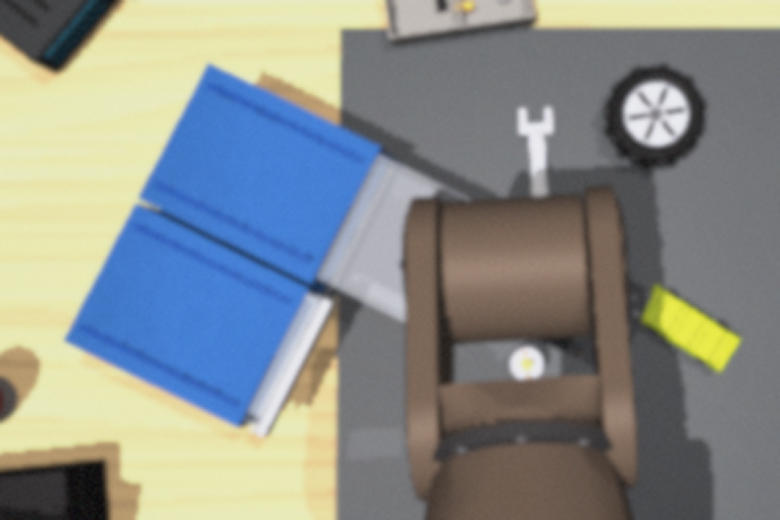

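The drawer is coming out. Now over the case.

Call:
step_arm(
  rows=[
    [0,-13,-55,0.183,0,0],
    [0,-23,-52,0.183,0,0],
    [0,-32,-46,0.183,0,0],
    [0,0,0,0.183,0,0],
    [0,0,0,0.183,0,0],
    [0,0,0,0.183,0,0],
    [0,0,0,0.183,0,0],
    [0,0,0,0.183,0,0],
  ],
  grip=80,
)

```text
t: 5.62
eef_pos: [466.2, -75.7, 293.5]
tcp_rot: [-2.672, 1.552, -3.06]
ft_force: [0.8, -0.1, -1.0]
opening: 0.845
```

```bash
python3 - <<'E'
from h import *
import cv2
plan([471.8,-73.7,150],-0.541)
im=env.read_camera("wrist"); cv2.imwrite("pics/w2.png",im[:,:,::-1])
im=env.read_camera("side"); cv2.imwrite("pics/s2.png",im[:,:,::-1])
im=env.read_camera("top"); cv2.imwrite("pics/t2.png",cv2.resize(im[115:275,115:275,::-1],None,fx=3.75,fy=3.75,interpolation=cv2.INTER_CUBIC))
E
```

```text
t 5.62 pos [466.2 -75.7 293.5] F [ 0.8 -0.1 -1. ] open 80.4
shift tool [143.4   5.2   6.8]
rotvec [ 0.153 -0.016  0.01 ] G shift [143.5   4.7   3.8]
rotvec [-2.989 -0.015 -0.024] G shift [143.5  -4.7  -3.8]
joints [-0.3   0.22  1.83 -0.01  1.11  0.09]
```

View pics/w2.png

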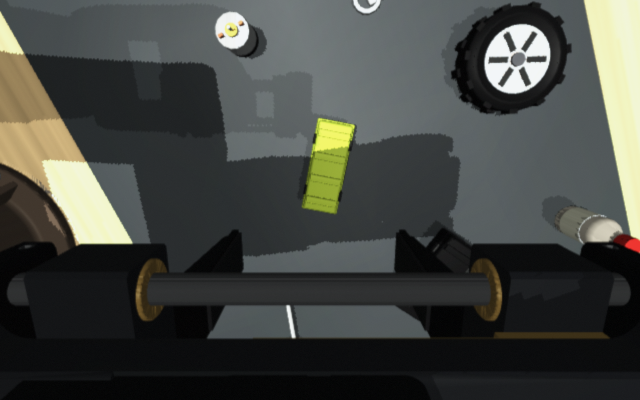

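View pics/t2.png

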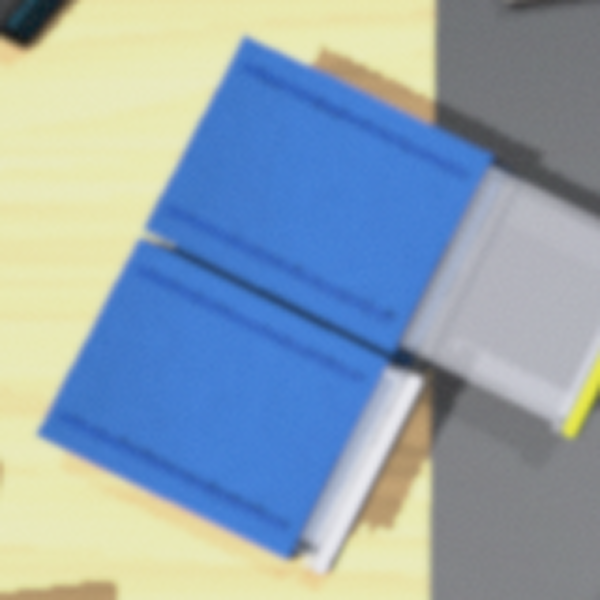

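View pics/s2.png

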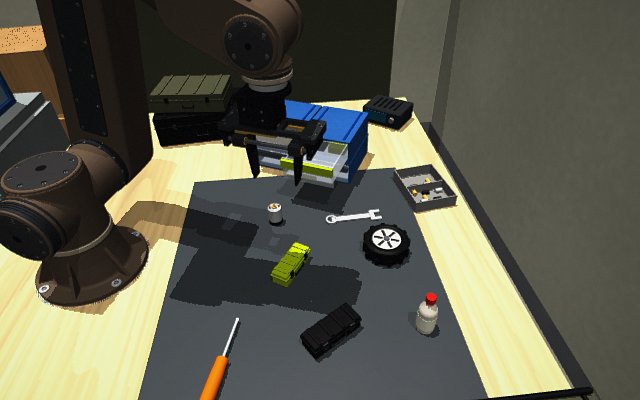

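The drawer is fully out and the white one is shut. The wrist view shows the case lid corners at about (318,118), (355,124), (337,213) and (303,208).

```bash
python3 - <<'E'
from h import *
d=np.array([np.cos(1.117),np.sin(1.117)])
p=ray("top",115+570/3.75,115+437/3.75,139)[:2]; print("band corner",p,"opening",np.array([506.8,279.9])@d-p@d)
s,o,R=T(); M=np.eye(4);M[:3,:3]=R;M[:3,3]=o
W=M@np.array(env.get_calibration("wrist")["hand_eye"])
C=np.array([ray("wrist",*uv,40,pose=W)[:2] for uv in [(318,118),(355,124),(337,213),(303,208)]])
print(C.round(1),C.mean(0)); 
for i in range(4):
    e=C[(i+1)%4]-C[i]; print(np.hypot(*e).round(1),np.arctan2(e[1],e[0]).round(3))
E
```

```text
band corner [459.29571971 185.41838231] opening 105.74403499546338
[[ 484.6  -13.7]
 [ 520.6  -35.1]
 [ 464.9 -124.4]
 [ 429.5 -103.8]] [474.90098799 -69.27025958]
41.9 -0.535
105.3 -2.128
41.0 2.616
105.6 1.022
```

```bash
python3 - <<'E'
from h import *
plan([473,-71.5,110],-0.55)
E
```

```text
t 5.78 pos [466.3 -75.8 293.9] F [-0.6 -0.9  0.9] open 79.7
shift tool [183.8   8.    7.7]
rotvec [ 0.171 -0.016  0.01 ] G shift [183.9   7.2   3.5]
rotvec [-2.97  -0.015 -0.023] G shift [183.9  -7.2  -3.5]
joints [-0.3   0.22  1.83 -0.01  1.11  0.08]
```

Call:
step_arm(
  rows=[
    [0,0,0,0.171,-0.016,0.01],
    [0,7,3,0,0,0],
    [50,0,0,0,0,0],
    [50,0,0,0,0,0],
    [50,0,0,0,0,0],
    [25,0,0,0,0,0],
    [0,0,0,0,0,0],
  ],
  grip=80,
)

```text
t: 6.65
eef_pos: [475.0, -69.7, 112.1]
tcp_rot: [2.882, 1.57, 2.375]
ft_force: [0.3, -0.5, 0.3]
opening: 0.839
```

```bash
python3 - <<'E'
from h import *
import cv2
plan([473,-71.5,31],-0.55)
im=env.read_camera("wrist"); cv2.imwrite("pics/w3.png",im[:,:,::-1])
E
```

```text
t 6.65 pos [475.  -69.7 112.1] F [ 0.3 -0.5  0.3] open 79.8
shift tool [81.1 -2.6 -0.9]
rotvec [ 0.043 -0.    -0.   ] G shift [81.1 -2.6 -0.8]
rotvec [-3.099e+00  0.000e+00 -1.000e-03] G shift [81.1  2.6  0.8]
joints [-0.28  0.48  2.04  0.    0.63  0.22]
```

View pics/w3.png

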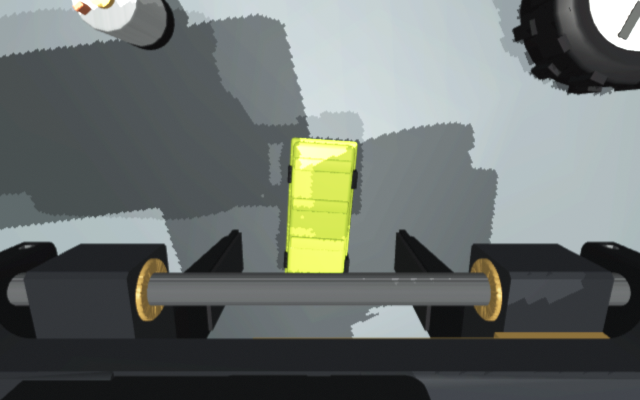

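The case is centred between the jaws (columns 287–357), with a slight turn left.

Call:
step_arm(
  rows=[
    [0,-2,0,0.043,0,0],
    [30,0,0,0,0,0],
    [30,0,0,0,0,0],
    [20,0,0,0,0,0],
    [0,0,0,0,0,0],
  ],
  grip=80,
)

```text
t: 7.32
eef_pos: [478.9, -72.8, 37.3]
tcp_rot: [0.276, 1.557, -0.277]
ft_force: [-0.1, 0.5, -0.0]
opening: 0.845
```

Call:
step_arm(
  rows=[
    [0,0,0,0,0,0],
    [0,0,0,0,0,0],
    [0,0,0,0,0,0],
    [0,0,0,0,0,0],
    [0,0,0,0,0,0],
  ],
  grip=20,
)

```text
t: 7.95
eef_pos: [480.1, -73.2, 40.9]
tcp_rot: [0.273, 1.552, -0.28]
ft_force: [-0.8, -0.1, -1.4]
opening: 0.466
```

Call:
step_arm(
  rows=[
    [-20,0,0,0,0,0],
    [-60,0,0,0,0,0],
    [-60,0,0,0,0,0],
    [-60,0,0,0,0,0],
    [-20,0,0,0,0,0],
    [0,0,0,0,0,0],
  ],
)

```text
t: 8.7
eef_pos: [475.7, -72.0, 266.9]
tcp_rot: [0.272, 1.554, -0.281]
ft_force: [-0.3, 0.2, -2.4]
opening: 0.462
```

```bash
python3 - <<'E'
from h import *
import cv2
F=np.array([583,268.8]); d=np.array([np.cos(1.117),np.sin(1.117)])
p=F-60*d; print(p)
plan([*p,240],1.117)
im=env.read_camera("wrist"); cv2.imwrite("pics/w4.png",im[:,:,::-1])
E
```

```text
[556.69715302 214.87263922]
t 8.7 pos [475.7 -72.  266.9] F [-0.3  0.2 -2.4] open 43.9
shift tool [ 26.8 286.6 -82.1]
rotvec [-1.67   0.016  0.01 ] G shift [ 26.9  53.  293.3]
rotvec [ 1.472  0.01  -0.015] G shift [  26.9  -53.  -293.3]
joints [-0.29  0.25  1.87  0.    1.    0.27]
```

View pics/w4.png

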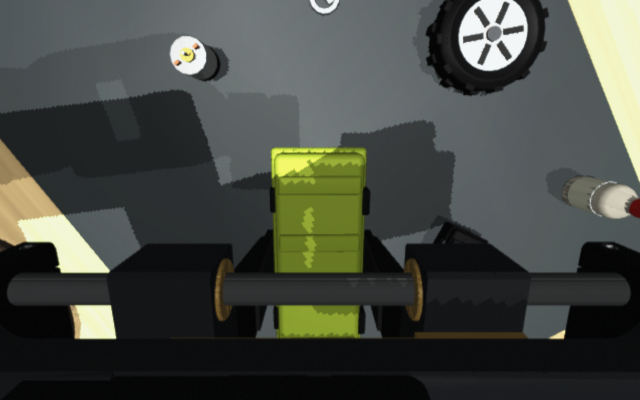

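```bash
python3 - <<'E'
from h import *
c=env.get_calibration("wrist");H=np.array(c["hand_eye"])
for uv in [(272,150),(366,150),(318,150)]:
    d=H[:3,:3]@np.array([(uv[0]-c["cx"])/c["fx"],(uv[1]-c["cy"])/c["fy"],1]);o=H[:3,3]
    for X in (1,): print((o+d*(X-o[0])/d[0]).round(1))
E
```

```text
[  1.   53.6 -20.4]
[ 1.  53.6 18.7]
[ 1.  53.6 -1.3]
```

The case is gripped squarely (44 mm) and close to centred. Now over the drawer.

Call:
step_arm(
  rows=[
    [0,48,-14,-0.186,0,0],
    [0,50,-5,-0.186,0,0],
    [0,50,4,-0.186,0,0],
    [0,48,13,-0.186,0,0],
    [0,45,22,-0.186,0,0],
    [0,40,30,-0.186,0,0],
    [0,0,0,-0.186,0,0],
    [0,0,0,-0.186,0,0],
  ],
)

```text
t: 9.75
eef_pos: [550.7, 227.4, 248.0]
tcp_rot: [2.945, 1.559, -2.387]
ft_force: [-1.1, -0.8, -1.7]
opening: 0.466
```

```bash
python3 - <<'E'
from h import *
plan([556.7,214.9,240],1.117)
E
```

```text
t 9.75 pos [550.7 227.4 248. ] F [-1.1 -0.8 -1.7] open 44.3
shift tool [  8.1 -12.1  -6.6]
rotvec [-0.166 -0.011 -0.003] G shift [  8.  -10.9  -8.6]
rotvec [ 2.975 -0.005  0.016] G shift [ 8.  10.9  8.6]
joints [ 0.28  0.44  1.62 -0.01  1.09 -0.67]
```

Call:
step_arm(
  rows=[
    [0,0,0,-0.166,-0.011,-0.003],
    [0,-11,-9,0,0,0],
    [0,0,0,0,0,0],
    [0,0,0,0,0,0],
  ],
)

```text
t: 10.25
eef_pos: [556.1, 213.2, 241.5]
tcp_rot: [2.291, 1.561, -2.877]
ft_force: [-0.3, 0.3, -1.0]
opening: 0.463
```

```bash
python3 - <<'E'
from h import *
import cv2
plan([556.7,214.9,240],1.117)
s,o,R=T(); M=np.eye(4);M[:3,:3]=R;M[:3,3]=o
W=M@np.array(env.get_calibration("wrist")["hand_eye"])
im=env.read_camera("wrist"); cv2.imwrite("pics/w5.png",im[:,:,::-1])
im=env.read_camera("top"); cv2.imwrite("pics/t5.png",cv2.resize(im[115:275,135:335,::-1],None,fx=3.75,fy=3.75,interpolation=cv2.INTER_CUBIC))
np.save("W5.npy",W)
E
```

```text
t 10.25 pos [556.1 213.2 241.5] F [-0.3  0.3 -1. ] open 44.0
shift tool [1.5 0.2 1.8]
rotvec [-0.001 -0.006 -0.007] G shift [1.5 0.2 1.8]
rotvec [ 3.14  -0.011  0.01 ] G shift [ 1.5 -0.2 -1.8]
joints [ 0.26  0.45  1.63 -0.    1.08 -0.86]
```

View pics/w5.png

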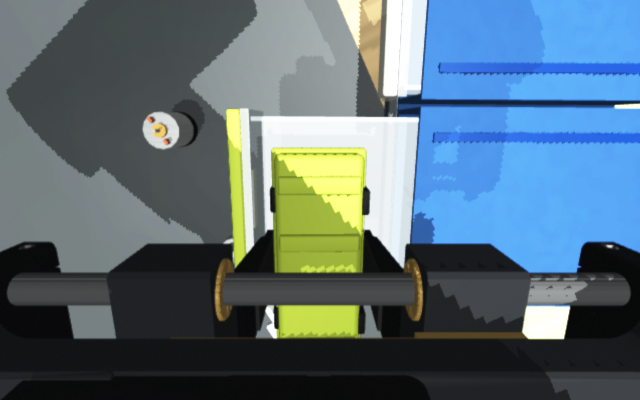

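View pics/t5.png

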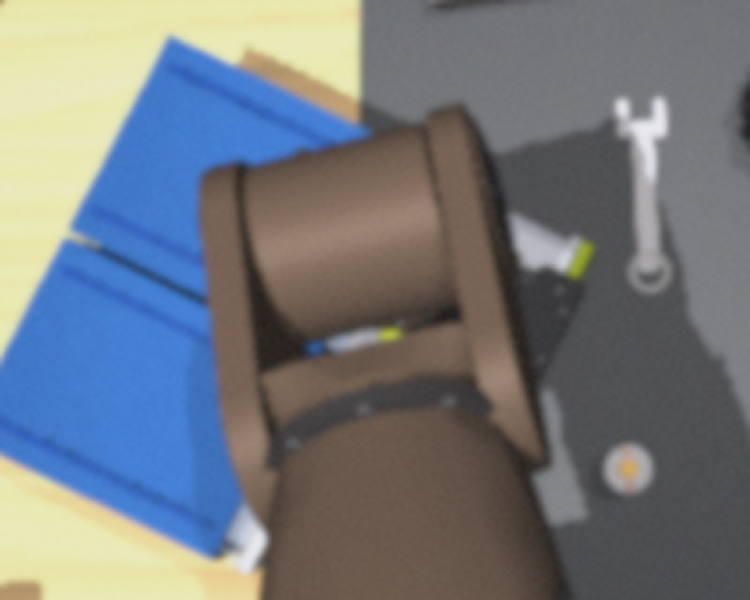

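```bash
python3 - <<'E'
import cv2
im=cv2.imread("pics/w5.png"); cv2.imwrite("pics/w5c.png",cv2.resize(im[95:255,215:435],None,fx=3.6,fy=3.6,interpolation=cv2.INTER_CUBIC))
from h import *
W=np.load("W5.npy"); s,o,R=T()
for n,uv,z in [("band l",(229,108),139),("side wall outer",(330,117),132),("side wall inner",(330,122),132),("white band edge",(383,100),139),("frame edge",(417,130),142),("frame side",(500,108),142),("white",(500,101),142)]:
    p=ray("wrist",*uv,z,pose=W); print(n,p.round(1),"tool",(R.T@(p-o)).round(1))
E
```

```text
band l [460. 190. 139.] tool [103.7  75.3 -62.6]
side wall outer [496.1 250.2 132. ] tool [110.2  69.2   7.4]
side wall inner [499.2 248.7 132. ] tool [110.2  65.8   7.4]
white band edge [501.9 287.4 139. ] tool [103.1  80.5  43.4]
frame edge [530.3 300.  142. ] tool [99.8 60.4 67.1]
frame side [541.4 356.  142. ] tool [ 99.6  75.  122.3]
white [537.1 357.5 142. ] tool [ 99.6  79.5 121.8]
```

View pics/w5c.png

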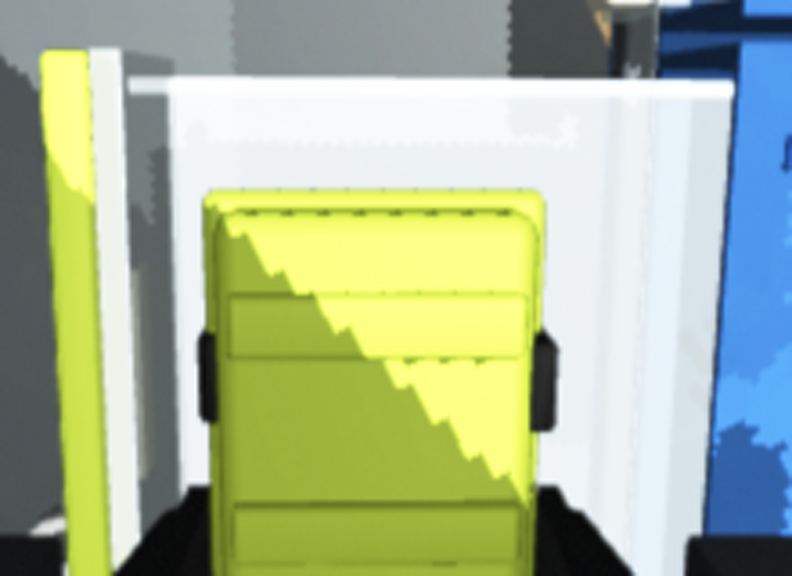

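Call:
step_arm(
  rows=[
    [0,2,7,0,-0.006,-0.007],
    [0,0,0,0,0,0],
    [35,0,0,0,0,0],
    [35,0,0,0,0,0],
    [20,0,0,0,0,0],
    [0,0,0,0,0,0],
  ],
)

```text
t: 11.1
eef_pos: [557.9, 222.5, 150.9]
tcp_rot: [-0.869, 1.566, 0.248]
ft_force: [0.4, -0.3, -1.8]
opening: 0.466
```

```bash
python3 - <<'E'
from h import *
import cv2
plan([556.7,214.9,128],1.117)
im=env.read_camera("wrist"); cv2.imwrite("pics/w6.png",im[:,:,::-1])
E
```

```text
t 11.1 pos [557.9 222.5 150.9] F [ 0.4 -0.3 -1.8] open 44.3
shift tool [22.9 -2.1 -7.4]
rotvec [-0.     0.003  0.003] G shift [22.9 -2.2 -7.4]
rotvec [ 3.141  0.005 -0.004] G shift [22.9  2.2  7.4]
joints [ 0.27  0.56  1.72 -0.    0.87 -0.85]
```

View pics/w6.png

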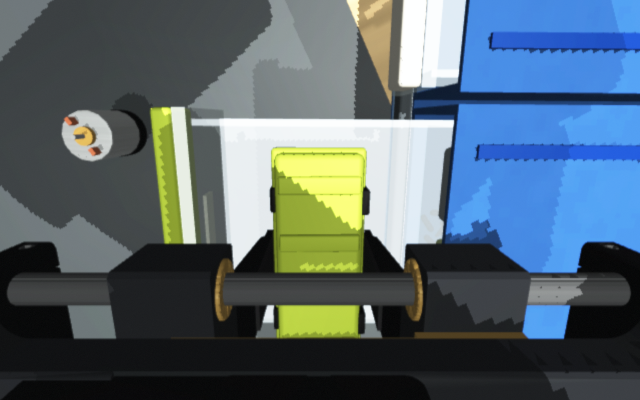

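The case sits inside the compartment outline, about halfway between front and frame and clear of the side wall (row 122, against the case end at 150). I'll lower in small steps and watch the force.

Call:
step_arm(
  rows=[
    [14,0,0,0,0.003,0.003],
    [0,0,0,0,0,0],
  ],
)

```text
t: 11.4
eef_pos: [559.0, 222.9, 138.6]
tcp_rot: [-0.941, 1.567, 0.176]
ft_force: [-0.1, -0.2, -1.8]
opening: 0.459
```

Call:
step_arm(
  rows=[
    [5,0,0,0,0,0],
    [0,0,0,0,0,0],
  ],
)

```text
t: 11.65
eef_pos: [559.3, 223.0, 134.0]
tcp_rot: [-0.925, 1.566, 0.192]
ft_force: [-0.4, 0.5, -1.2]
opening: 0.467
```

Call:
step_arm(
  rows=[
    [3,0,0,0,0,0],
  ],
)

```text
t: 11.78
eef_pos: [559.5, 223.0, 131.2]
tcp_rot: [-0.911, 1.565, 0.206]
ft_force: [0.3, -0.6, -1.5]
opening: 0.466
```

Call:
step_arm(
  rows=[
    [3,0,0,0,0,0],
  ],
)

```text
t: 11.9
eef_pos: [559.6, 223.0, 128.1]
tcp_rot: [-0.913, 1.565, 0.204]
ft_force: [0.3, 0.0, -0.5]
opening: 0.466
```

Call:
step_arm(
  rows=[
    [2,0,0,0,0,0],
  ],
)

```text
t: 12.02
eef_pos: [559.7, 223.0, 126.0]
tcp_rot: [-0.919, 1.564, 0.198]
ft_force: [2.8, -2.2, 4.0]
opening: 0.465
```

Call:
step_arm(
  rows=[
    [2,0,0,0,0,0],
  ],
)

```text
t: 12.15
eef_pos: [560.0, 223.2, 125.0]
tcp_rot: [-0.866, 1.563, 0.25]
ft_force: [-5.6, -1.3, 19.4]
opening: 0.462
```

On the floor. Opening the jaws to 62 and lifting.

Call:
step_arm(
  rows=[
    [-1,0,0,0,0,0],
    [0,0,0,0,0,0],
    [0,0,0,0,0,0],
    [0,0,0,0,0,0],
  ],
  grip=62,
)

```text
t: 12.65
eef_pos: [560.2, 223.3, 126.2]
tcp_rot: [-0.867, 1.563, 0.249]
ft_force: [0.2, -0.5, -0.5]
opening: 0.65
```

Call:
step_arm(
  rows=[
    [-20,0,0,0,0,0],
    [-40,0,0,0,0,0],
    [-60,0,0,0,0,0],
    [0,0,0,0,0,0],
  ],
)

```text
t: 13.15
eef_pos: [559.2, 223.0, 248.7]
tcp_rot: [-0.878, 1.565, 0.239]
ft_force: [0.0, 0.3, -0.6]
opening: 0.652
```

```bash
python3 - <<'E'
from h import *
import cv2
plan([556.7,214.9,128],1.117)
im=env.read_camera("wrist"); cv2.imwrite("pics/w7.png",im[:,:,::-1])
im=env.read_camera("side"); cv2.imwrite("pics/s7.png",cv2.resize(im[90:240,220:420,::-1],None,fx=3.75,fy=3.75,interpolation=cv2.INTER_CUBIC))
E
```

```text
t 13.15 pos [559.2 223.  248.7] F [ 0.   0.3 -0.6] open 62.1
shift tool [120.7  -0.7  -8.8]
rotvec [-0.     0.004  0.005] G shift [120.7  -1.3  -8.3]
rotvec [ 3.141  0.007 -0.006] G shift [120.7   1.3   8.3]
joints [ 0.27  0.45  1.61 -0.    1.08 -0.85]
```

View pics/w7.png

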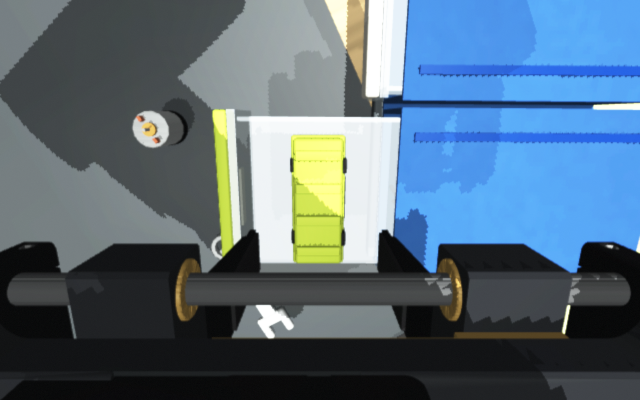

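View pics/s7.png

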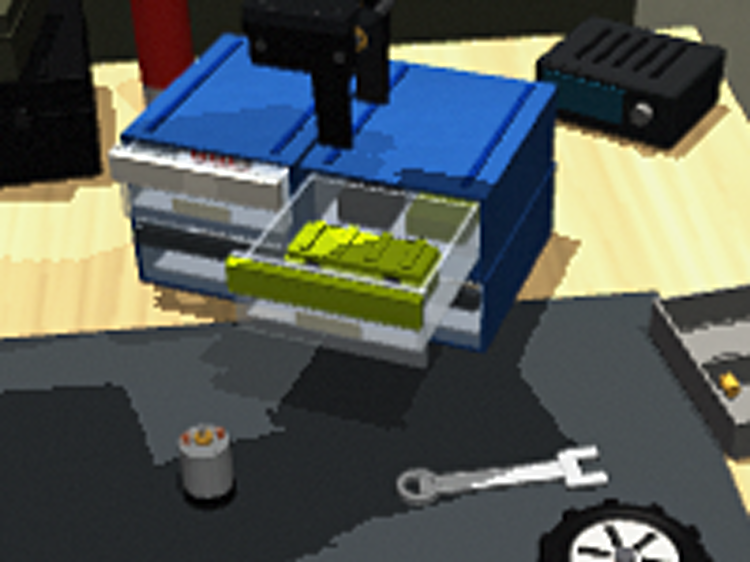

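The case lies flat, lid up and free in the drawer (wrist view: columns 292–346, rows 135–263). Moving in front of the band to push it shut.

Call:
step_arm(
  rows=[
    [0,0,-45,0,0,0],
    [0,0,-45,0,0,0],
    [0,0,-40,0,0,0],
    [0,0,0,0,0,0],
    [50,0,0,0,0,0],
    [50,0,0,0,0,0],
    [8,0,0,0,0,0],
    [0,0,0,0,0,0],
  ],
  grip=0,
)

```text
t: 14.25
eef_pos: [496.2, 103.8, 125.5]
tcp_rot: [2.14, 1.557, -3.026]
ft_force: [-0.1, 0.1, -0.1]
opening: 0.004
```

```bash
python3 - <<'E'
from h import *
d=np.array([np.cos(1.117),np.sin(1.117)])
plan([573-.438*110-.438*20,247.6-.899*130,140],1.117)
print("d",T()[1][:2]@d)
E
```

```text
t 14.25 pos [496.2 103.8 125.5] F [-0.1  0.1 -0.1] open 0.4
shift tool [-14.8  -5.9  32.8]
rotvec [ 0.    -0.007 -0.011] G shift [-14.5  -6.   33. ]
rotvec [-3.141  0.018 -0.012] G shift [-14.5   6.  -33. ]
joints [ 0.08  0.49  1.96 -0.    0.71 -1.04]
d 310.7711899633239
```

Call:
step_arm(
  rows=[
    [-14,-5,0,0,-0.007,-0.011],
    [0,0,25,0,0,0],
    [0,0,10,0,0,0],
    [0,0,8,0,0,0],
    [0,0,8,0,0,0],
    [0,0,8,0,0,0],
  ],
)

```text
t: 15.0
eef_pos: [530.2, 155.7, 147.7]
tcp_rot: [-1.083, 1.561, 0.035]
ft_force: [-0.6, -3.1, -2.6]
opening: 0.006
```

Call:
step_arm(
  rows=[
    [0,0,12,0,0,0],
    [0,0,12,0,0,0],
    [0,0,12,0,0,0],
    [0,0,12,0,0,0],
  ],
)

```text
t: 15.5
eef_pos: [552.5, 200.7, 147.7]
tcp_rot: [-1.229, 1.562, -0.112]
ft_force: [1.0, -5.4, -0.1]
opening: 0.006
```

```bash
python3 - <<'E'
from h import *
import cv2
d=np.array([np.cos(1.117),np.sin(1.117)])
plan([585.4,247,140],1.117)
print("d",T()[1][:2]@d)
im=env.read_camera("wrist"); cv2.imwrite("pics/w8.png",im[:,:,::-1])
E
```

```text
t 15.5 pos [552.5 200.7 147.7] F [ 1.  -5.4 -0.1] open 0.5
shift tool [ 7.9 -9.2 56. ]
rotvec [-0.     0.003  0.008] G shift [ 7.7 -9.3 56. ]
rotvec [ 3.142  0.013 -0.004] G shift [  7.7   9.3 -56. ]
joints [ 0.24  0.54  1.75 -0.    0.84 -0.88]
d 422.6241686526299
```

View pics/w8.png

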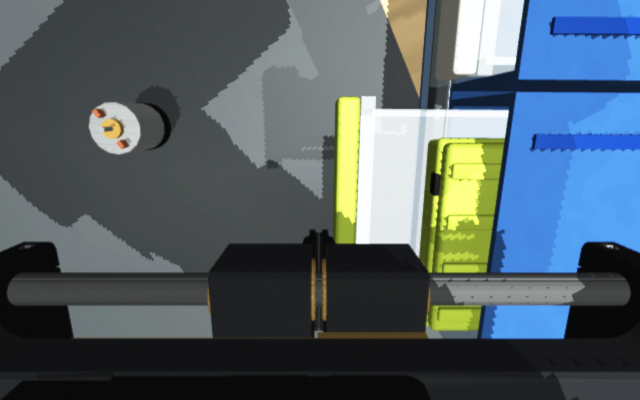

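Closing goes well and the case rides along in the drawer.

Call:
step_arm(
  rows=[
    [0,0,12,0,0,0],
    [0,0,12,0,0,0],
    [0,0,12,0,0,0],
    [0,0,8,0,0,0],
  ],
)

```text
t: 16.05
eef_pos: [573.1, 242.6, 147.6]
tcp_rot: [-1.364, 1.562, -0.246]
ft_force: [-0.0, -5.8, 1.5]
opening: 0.002
```

Call:
step_arm(
  rows=[
    [0,0,5,0,0,0],
  ],
)

```text
t: 16.18
eef_pos: [575.5, 247.4, 147.6]
tcp_rot: [-1.399, 1.562, -0.281]
ft_force: [-0.3, -6.2, 2.7]
opening: 0.005
```

Call:
step_arm(
  rows=[
    [0,0,4,0,0,0],
  ],
)

```text
t: 16.3
eef_pos: [577.4, 251.2, 147.6]
tcp_rot: [-1.444, 1.562, -0.326]
ft_force: [-0.4, -4.6, 1.2]
opening: 0.006
```

Call:
step_arm(
  rows=[
    [0,0,4,0,0,0],
  ],
)

```text
t: 16.42
eef_pos: [577.7, 252.1, 147.5]
tcp_rot: [-2.36, 1.561, -1.24]
ft_force: [-12.7, -37.8, 15.3]
opening: 0.002
```

Call:
step_arm(
  rows=[
    [0,0,3,0,0,0],
  ],
)

```text
t: 16.55
eef_pos: [577.7, 251.9, 147.6]
tcp_rot: [-2.801, 1.556, -1.681]
ft_force: [-7.7, -24.8, 11.0]
opening: 0.005
```

At the stop. Backing off gently, then clear.

Call:
step_arm(
  rows=[
    [0,0,-10,0,0,0],
    [0,0,-30,0,0,0],
    [0,0,-60,0,0,0],
    [0,0,-60,0,0,0],
    [-60,0,0,0,0,0],
    [-60,0,0,0,0,0],
    [0,0,-60,0,0,0],
    [0,0,-60,0,0,0],
  ],
)

```text
t: 17.55
eef_pos: [453.9, 0.1, 274.1]
tcp_rot: [-2.495, 1.56, -1.37]
ft_force: [0.6, -0.1, 0.1]
opening: 0.007
```

Call:
step_arm(
  rows=[
    [0,0,-50,0,0,0],
    [0,0,-50,0,0,0],
    [0,0,0,0,0,0],
    [0,0,0,0,0,0],
  ],
)

```text
t: 18.05
eef_pos: [409.4, -93.5, 276.3]
tcp_rot: [-2.005, 1.558, -0.884]
ft_force: [-0.0, -0.3, 0.3]
opening: 0.001
```

```bash
python3 - <<'E'
from h import *
import cv2
s=env.state();print(s["t"],s["eef_pos"],s["ft_force"])
im=env.read_camera("side"); cv2.imwrite("pics/s9.png",im[:,:,::-1])
im=env.read_camera("top"); cv2.imwrite("pics/t9.png",im[:,:,::-1]);cv2.imwrite("pics/t9c.png",cv2.resize(im[115:275,115:275,::-1],None,fx=3.75,fy=3.75,interpolation=cv2.INTER_CUBIC))
E
```

```text
18.05 [409.35101262 -93.49211738 276.30128199] [-0.04479207 -0.32244644  0.32342531]
```

View pics/s9.png

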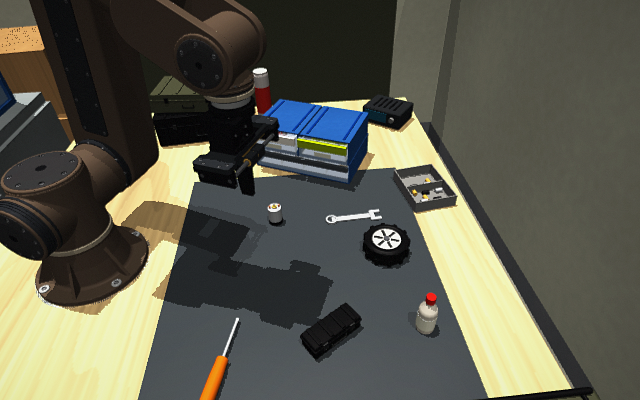

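View pics/t9c.png

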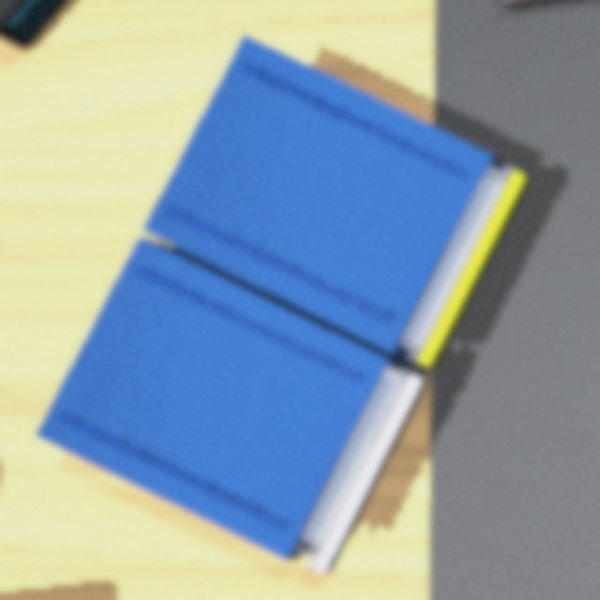

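View pics/t9.png

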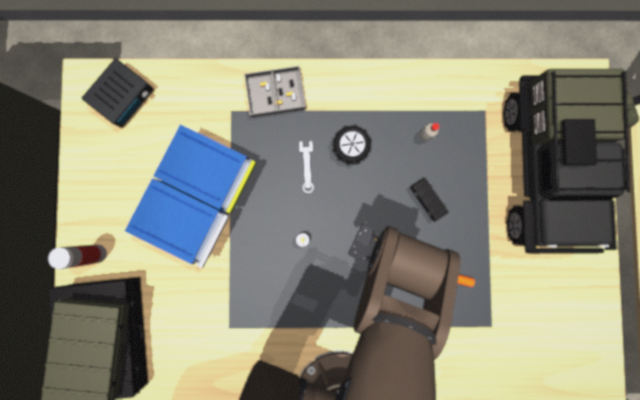

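The drawer is latched, with the band at (527,172)–(430,367) in the crop, the same as at the start. The white drawer is shut, the other things haven't moved, and the arm is clear.

```bash
python3 -c "
from cell import env
print(env.job_done(), env.state()['t'])"
```

```text
the job is handed in; nothing more can be done
the job is handed in; nothing more can be done
```

The lime-green case is in the lime-banded drawer, and the drawer is pushed shut and latched. I handed the job in at about 18 s of the 72 s allowed; no verdict was reported.

- **Opening:** I pushed the front in to its stop (about 29–31 N) and let go. It sprang out to about 106 mm as measured in the images. That is 4 mm short of the stated 110 mm, but within calibration error and above the required 95 mm.
- **Placing:** I gripped the case across its width and laid it across the compartment. The wrist and side views showed it flat, lid up and released, and partway through closing it was still in place.
- **Closing:** I pushed the drawer back to its stop. The wrist force there peaked at about 43 N, higher than I intended. The limits are 120 N for the wrist and 40 N for pressing with the arm or gripper body, and I was pushing with the closed fingers.
- **Last checks:** In the top view the lime band is back exactly where it started and the white drawer is shut. The bench items look unmoved in the top and side views, though in the top view the arm hides part of the screwdriver. The arm stood clear of everything with no contact force. The case could not be seen inside the shut drawer.

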